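Put the drained lid back on its dish

ROBOT

A 6-joint arm with a two-finger parallel gripper is mounted at the origin on a cart in front of the work surface, level with it; the furniture and walls round the work are solid. World frame = base frame: x ahead of the robot, y to its left, z up, the work surface at z = 0. Lengths are in m, angles in rad, forces in N, time in s.
With the tool pointing down it reaches from about 0.425 to 1.125 m from the base axis. Payload 14.9 kg.
Tool frame: the origin (TCP) lies at the very end of the fingers, on their centre line; the grasp point (between the pads) lies 19 mm behind it (bot.pinch_z is the distance from the TCP to the grasp point, in m); z points along the fingers, y is the line along which they close (so a half turn about z gives the same grasp; the last joint's range is limited). The gripper opens to 91 mm and grips with 3 to 60 N. Pads are 32 mm wide; open, the fingers measure 118 mm over their backs; the gripper's body (76 mm by 178 mm) begins 60 mm behind the grasp point.
Start: joints at [-1.314, 0.379, 1.734, -0, 1.028, -0.033], TCP at [0.2, -0.671, 0.214] pointing down, gripper open.
Joint ranges: [-2.77, 2.77], [-0.74, 2.19], [0, 2.66], [-1.06, 4.2], [0.31, 2.87], [-3.08, 3.08]. Speed limits (rad/s): [1.89, 1.89, 2.39, 3.14, 3.14, 3.14].

INTERFACE

Orientations are given as [roll, pitch, yaw] about the fixed x, y, z axes, in that order (R = Rz(yaw) Ry(pitch) Rx(roll)).
In Python, from bench import readout, cams, job, bot gives the robot as it stands.
- The arm moves only by the tool step_arm, never from a script. Its argument "increments" is a list of rows, each a list of 6 numbers: the shift along the tool's x, y, z in cm, then the turn, a rotation vector about the tool's x, y, z in rad. A call has 1 to 12 rows; each row is the pose to reach, as a shift and turn from the pose commanded when the call began, along the tool's axes at that moment; what a row does not reach only later rows make up. A row lasts 1/10 s, in which the tool goes at most 50 mm and 8.59 degrees, less where a joint would pass 70% of its speed; a pose out of reach is approached as far as the arm can. A call with a gripper value outside its range is refused whole. "grip" is the opening, from 0 (shut) to 1 (fully open), set as the call begins (left out, the last holds). The fingers move at their own pace and stop on an object; "newtons" is the grip in N (left out, the last holds). Time passes only in rows, so rows that repeat a pose let the fingers close. It gives the time, the measured TCP pose, the force, the opening and the grip force at its end, in the units of the state.
- readout.state(): the state, without advancing time (a new reading comes with each control period).
- cams.grab_frame(name): name is "scene" or "top" or "wrist"; returns the picture (384x512x3 uint8, red, green, blue); there is no depth.
- cams.camera_model(name): a dict with "mtx" (3x3 intrinsics, pixels), "dist" ([k1, k2, p1, p2, k3] as OpenCV has them; the pictures are not rectified), "rvec" (rotation vector, rad) and "tvec" (3), from world to camera coordinates, as OpenCV has them. Camera axes: x right, y down, z forward; pixel columns grow to the right and rows downward; lengths in m; the calibration is good to about 2 mm. A picture is of the moment at which its call begins: read the wrist's pose just before it. camera_model takes no time and is no camera call; for the wrist camera it gives the pose at the moment of the call.
- job.finish_job(): hands the job in; it is judged then, once.
The state is a dict: "time": time; "joint_pos": joint angles; "joint_vel": joint speeds; "joint_efforts": joint torques, N m; "eef_pos": TCP position; "tool_rot": TCP orientation; "force": force on the tool from outside, world axes, zero at the start; "torque": the same for the moment, N m; "gripper_width": finger opening in m; "gripper_force": force on a finger pad.
Only numpy, scipy, OpenCV 4.12 (cv2) and the standard library are available. Lean on these libraries where they do the work, as an engineer would, in place of code of your own. Each camera call takes 0.05 s, during which the arm holds its last target. There are 200 camera calls.

TASK

Pick up the white lid from the sloping steel rest by its bar handle and put it on the dish it fits, the wider and lower of the two white dishes, so that it sits fully down on the rim and level, handle up. Lower it on gently instead of dropping it, and leave the dishes and everything else standing where they are.

Things in the scene. Friction and masses are not known exactly. Their poses are not given: they have to be found in the camera images.
- lid: Round white plastic lid, 0.1 to 0.21 kg. Flange 132 mm across, 8 mm thick; under it a plug 104 mm across, 8 mm deep, chamfered, that drops into the dish mouth; on top in the centre a grey bar handle. Origin: centre of the flange's underside, the face that lies on the rim; z: the lid's axis, out through the handle. It starts on the rest, tilted 30 degrees, its handle leaning to the rest's front.
- lid_grip (a point): Middle of the lid's handle, on its axis 30 mm above the lid's origin; axes as the lid's. The handle is a block 48 mm long (lid x, up and down the slope), 22 mm thick (lid y, level at the start), its top 42 mm above the lid's origin; a flat foot round it, 58x28 mm, ends 11.5 mm above the origin.
- rest: Steel draining rest, fixed to the worktop, 112 mm deep, 110 mm wide, 80 mm high: a plate sloping at 30 degrees that rises away from its front, with two grey pegs 22 mm tall under the lid's lower edge. Origin: centre of its underside; -x is the low front side, which looks to the robot's right. Lift the lid squarely off the slope by 30 mm or more to clear the pegs.
- rest_seat (a point): The point of the rest where the origin of the lid lies at the start.
- dish_wide: The wider, lower open round white plastic dish, loose, about 0.5 kg: 120 mm across outside at the rim, 60 mm high, wall 4 mm (mouth 112 mm across, so the lid's plug has 4 mm of play all round). Origin: centre of its underside, z up. Behind the dishes stands an electrode stand, 0.3 m high, whose black arm reaches out towards the robot over a beaker: carry the lid past on the robot's side of it.
- wide_rim (a point): Centre of the wide dish's mouth in the plane of its rim, 60 mm above its underside. With the lid seated, the lid's origin lies here.
- dish_narrow: The narrower, taller open round white plastic dish, loose, 84 mm across, 85 mm high; the lid does not fit it. Origin: centre of its underside. To be left alone.
- wash_bottle: Clear wash bottle with bent spout, 74 mm across, 216 mm high, standing behind the rest. Origin: centre of its underside. To be left alone.
- jar: White screw-top jar, 45 mm across, 80 mm high, standing behind the dishes to the right. Origin: centre of its underside. To be left alone.
- timer: Square white timer, 62x62x16 mm, lying flat at the left. Origin: centre of its underside. To be left alone.

How it is judged:
By the outcome, as a careful person would: the job done as asked, in the order asked, and still so for the second after the job is handed in, with the robot touching nothing.
It also fails if it takes over 42 s, if anything falls off the work surface, if the arm or the gripper's body presses on something with over 40 N, if the wrist force passes 120 N, or if a joint passes its speed limit or range.

## Working session

There is one attempt and no reset: what is moved stays moved. The work goes in short steps, Python scripts to look and compute and a tool call to move; the robot and the scene stay as the last step left them, time stands still between calls to the robot, and variables do not carry over. Pictures are saved under pics/ and viewed, at most 10 in all, crops included, and the job is handed in when it is done.

Besides the shell and the picture viewer there is one more tool, called after "Emit:" by a JSON object that holds its "op" and its "data". step_arm: Moves the arm, as the interface text tells. Its arguments: {"type":"object","properties":{"increments":{"type":"array"},"grip":{"type":"number"},"newtons":{"type":"number"}},"required":["increments"]}

```bash
mkdir -p pics; ls; python3 - <<'E'
from bench import readout,cams,bot
import cv2,numpy as np
for n in ["scene","top"]:
    cv2.imwrite(f"pics/{n}0.png",cams.grab_frame(n)[:,:,::-1]); m=cams.camera_model(n); print(n,m)
print(readout.state(), bot.pinch_z)
a=cv2.imread("pics/scene0.png");b=cv2.imread("pics/top0.png")
E
```

```text
pics
scene {'mtx': array([[357.15204359,   0.        , 250.66287499],
       [  0.        , 357.15204359, 185.97436908],
       [  0.        ,   0.        ,   1.        ]]), 'dist': array([-0.10820268,  0.        ,  0.        ,  0.        ,  0.        ]), 'rvec': array([ 0.68210027, -2.46839473,  1.36353429]), 'tvec': array([0.47651438, 0.22741879, 1.04140398])}
top {'mtx': array([[405.11205499,   0.        , 257.99267839],
       [  0.        , 405.11205499, 188.47103915],
       [  0.        ,   0.        ,   1.        ]]), 'dist': array([0.02922753, 0.        , 0.        , 0.        , 0.        ]), 'rvec': array([ 2.12362975, -2.15321839,  0.18312219]), 'tvec': array([0.0312187 , 0.54025042, 1.43345188])}
{'time': 0.1, 'joint_pos': array([-1.31430563e+00,  3.79379465e-01,  1.73473084e+00,  2.03905234e-05,
        1.02848813e+00, -3.33149575e-02]), 'joint_vel': array([ 1.06722567e-03, -1.36185891e-03,  2.22838447e-04,  7.39924013e-05,
       -2.04313944e-04, -1.38654201e-03]), 'joint_efforts': array([-1.87461941e-03, -7.65039611e+01, -4.35294020e+01,  6.51299511e-02,
        3.98194673e-02, -3.72815055e-05]), 'eef_pos': array([ 0.19993361, -0.67046366,  0.21333333]), 'tool_rot': array([-3.14058801e+00, -5.09458704e-05,  2.89795094e-01]), 'force': array([ 0.21919378,  0.55608519, -0.00651632]), 'torque': array([-0.02441604,  0.01921897, -0.02143682]), 'gripper_force': 0.0, 'gripper_width': 0.09155072555883072} 0.0188
```

View pics/scene0.png

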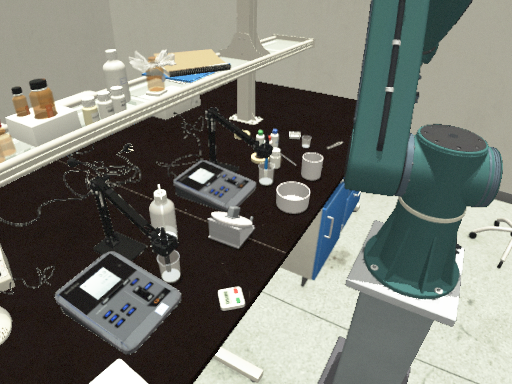

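View pics/top0.png

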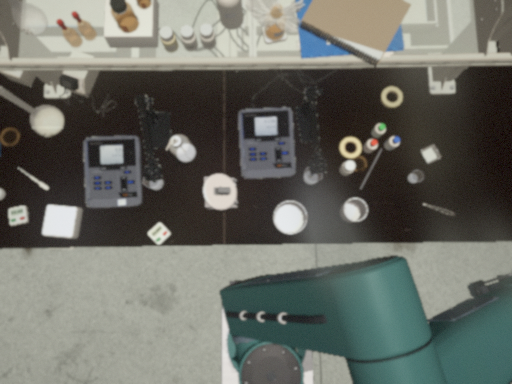

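The scene view shows the lid on its rest at about (231,218), the wide dish at (293,197) and the narrow dish at (312,166). In the top view the lid is at (220,191) with its handle at (222,191), the wide dish at (290,218) and the narrow dish at (354,210).

```bash
cat > h.py <<'E'
import cv2,numpy as np
from bench import readout,cams,bot
from scipy.spatial.transform import Rotation as Ro
def ray(m,uv):
    p=cv2.undistortPoints(np.array(uv,float).reshape(-1,1,2),m['mtx'],m['dist']).reshape(-1,2)
    R=cv2.Rodrigues(m['rvec'])[0]; return -R.T@m['tvec'], np.c_[p,np.ones(len(p))]@R
def onplane(m,uv,z):
    o,d=ray(m,uv); return o+d*((z-o[2])/d[:,2])[:,None]
def cross(ms,uvs):
    A=np.zeros((3,3));b=np.zeros(3)
    for m,uv in zip(ms,uvs):
        o,d=ray(m,[uv]); d=d[0]/np.linalg.norm(d); P=np.eye(3)-np.outer(d,d); A+=P;b+=P@o
    x=np.linalg.solve(A,b); return x
def proj(m,X): return cv2.projectPoints(np.array(X,float).reshape(-1,1,3),m['rvec'],m['tvec'],m['mtx'],m['dist'])[0].reshape(-1,2)
E
python3 - <<'E'
from h import *
a=cv2.imread("pics/scene0.png");b=cv2.imread("pics/top0.png")
m=cams.camera_model("top")
for n,(x,y) in dict(lid=(220,191),wide=(290,218),narrow=(354,210)).items():
    s=b[y-28:y+28,x-28:x+28]; g=cv2.cvtColor(s,6)
    c,_=cv2.findContours((g>110).astype('uint8'),0,1); c=max(c,key=cv2.contourArea)
    e=cv2.fitEllipse(c); p=np.array(e[0])+[x-28,y-28]; print(n,p,e[1:])
    for z in (.06,.085): print(z,onplane(m,[p],z))
A=cv2.resize(a[140:260,190:340],None,fx=4,fy=4,interpolation=2)
B=cv2.resize(b[160:240,180:380],None,fx=3,fy=3,interpolation=2)
o=np.zeros((600,600,3),'uint8'); o[:240]=B
cv2.imwrite("pics/c1.png",np.vstack([A,cv2.resize(b[170:210,180:340],None,fx=3.75,fy=3,interpolation=2)]))
E
```

```text
lid [219.57207108 191.55005646] ((35.70829391479492, 38.950111389160156), 150.3818817138672)
0.06 [[0.52866707 0.16240092 0.06      ]]
0.085 [[0.52467998 0.16018837 0.085     ]]
wide [290.14662552 216.92508316] ((34.435699462890625, 34.897159576416016), 93.50308227539062)
0.06 [[ 0.43361062 -0.08939203  0.06      ]]
0.085 [[ 0.43127105 -0.08724049  0.085     ]]
narrow [354.82945824 209.31548309] ((24.46753692626953, 25.74537467956543), 89.02340698242188)
0.06 [[ 0.45783596 -0.32142668  0.06      ]]
0.085 [[ 0.45507652 -0.3152535   0.085     ]]
```

View pics/c1.png

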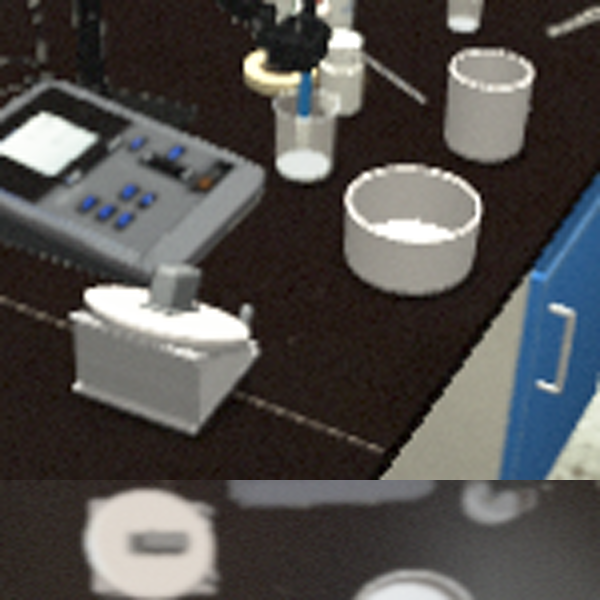

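The crop shows the grey handle on the lid at about (233.5,212) in the scene image and (222.4,190.7) in the top image. It runs nearly along the image's horizontal axis, sloping down to the robot's right.

```bash
cat >> h.py <<'E'
def inc(p,R,p0=None,R0=None):
    s=readout.state()
    p0=s['eef_pos'] if p0 is None else p0; R0=Ro.from_euler('xyz',s['tool_rot']) if R0 is None else R0
    return np.round(R0.inv().apply(np.array(p)-p0)*100,2), np.round((R0.inv()*R).as_rotvec(),3)
def toolR(az,tilt): # az: direction of slope descent's opposite (tool x, level part); tilt about tool y
    return Ro.from_euler('xyz',[np.pi,0,az])*Ro.from_rotvec([0,tilt,0])
E
python3 - <<'E'
from h import *
ms=[cams.camera_model(n) for n in("scene","top")]
g=cross(ms,[(233.5,212),(222.4,190.7)]); print("handle mid",g,[proj(m,g) for m in ms])
b=cv2.imread("pics/top0.png"); s=b[181:203,205:238]; gr=cv2.cvtColor(s,6)
print(gr[4:16,4:32])
R=toolR(np.pi/2,np.pi/6); print(R.as_matrix().round(2))
zl=-R.as_matrix()[:,2]
print(inc([.42,-.35,.33],toolR(.29,0)))
p1=g+zl*.13; print(p1,inc(p1,R,np.array([.42,-.35,.33]),toolR(.29,0)))
E
```

```text
handle mid [0.5282302  0.15052366 0.07802069] [array([[233.33205019, 211.96455334]]), array([[222.46577274, 190.83512621]])]
[[218 217 216 215 215 213 215 216 214 214 210 209 211 213 213 215 214 214
  214 214 214 215 216 216 212 200 168 115]
 [216 216 216 215 211 209 206 204 204 201 195 191 195 201 202 202 204 202
  202 202 205 211 214 216 212 200 167 115]
 [216 216 216 213 204 192 183 179 175 173 169 165 169 173 176 174 174 171
  174 176 185 200 211 215 214 203 176 129]
 [216 216 215 210 198 176 156 142 140 143 149 150 152 152 152 151 150 149
  151 152 165 190 208 215 215 208 187 144]
 [216 216 215 211 195 170 142 123 119 133 145 146 148 149 148 147 147 148
  148 151 160 183 203 213 214 211 193 153]
 [215 216 215 210 195 169 138 120 117 130 141 146 148 147 147 147 149 146
  144 146 156 179 201 212 216 211 196 159]
 [217 216 215 210 195 168 138 117 111 125 134 136 138 137 139 140 141 140
  141 146 155 177 202 213 215 213 199 163]
 [217 217 216 210 194 170 142 118 112 112 114 118 122 122 120 121 121 123
  125 131 153 182 204 213 215 212 199 166]
 [215 216 216 211 199 174 151 130 118 111 104 106 102 103 107 107 105 107
  113 131 159 188 207 215 216 212 197 164]
 [216 216 216 212 203 189 172 161 150 148 142 138 132 131 138 138 139 136
  141 160 181 200 212 215 217 212 197 161]
 [216 217 216 216 210 205 197 189 188 185 184 183 177 178 182 184 181 181
  184 194 203 210 215 215 215 211 194 159]
 [216 216 217 216 216 214 211 209 208 208 208 208 205 205 208 207 208 206
  208 210 214 216 216 217 216 210 194 156]]
[[ 0.    1.    0.  ]
 [ 0.87 -0.    0.5 ]
 [ 0.5   0.   -0.87]]
(array([ 30.25, -24.43, -11.64]), array([-0.001, -0.   , -0.   ]))
[0.5282302  0.08552366 0.19060399] (array([ 22.82, -38.64,  13.94]), array([ 0.335,  0.449, -1.25 ]))
```

Emit:
{"op": "step_arm", "data": {"increments": [[30,-24.5,-11.6,0,0,0],[30,-24.5,-11.6,0,0,0],[30,-24.5,-11.6,0,0,0],[30,-24.5,-11.6,0,0,0],[30,-24.5,-11.6,0,0,0],[30,-24.5,-11.6,0,0,0],[30,-24.5,-11.6,0,0,0],[30,-24.5,-11.6,0,0,0],[30,-24.5,-11.6,0,0,0],[30,-24.5,-11.6,0,0,0],[30,-24.5,-11.6,0,0,0],[30,-24.5,-11.6,0,0,0]], "grip": 1}}

```text
time: 1.3
eef_pos: [0.4167, -0.3511, 0.3293]
tool_rot: [-3.141, 0.001, 0.288]
force: [0.1, 0.5, 0.6]
gripper_width: 0.091
gripper_force: 0.0
```

Emit:
{"op": "step_arm", "data": {"increments": [[22.8,-38.6,13.9,0.335,0.449,-1.25],[22.8,-38.6,13.9,0.335,0.449,-1.25],[22.8,-38.6,13.9,0.335,0.449,-1.25],[22.8,-38.6,13.9,0.335,0.449,-1.25],[22.8,-38.6,13.9,0.335,0.449,-1.25],[22.8,-38.6,13.9,0.335,0.449,-1.25],[22.8,-38.6,13.9,0.335,0.449,-1.25],[22.8,-38.6,13.9,0.335,0.449,-1.25],[22.8,-38.6,13.9,0.335,0.449,-1.25],[22.8,-38.6,13.9,0.335,0.449,-1.25],[22.8,-38.6,13.9,0.335,0.449,-1.25],[22.8,-38.6,13.9,0.335,0.449,-1.25]]}}

```text
time: 2.5
eef_pos: [0.5256, 0.0838, 0.1906]
tool_rot: [-3.14, -0.523, 1.569]
force: [0.5, 0.3, -0.7]
gripper_width: 0.0913
gripper_force: 0.0
```

```bash
python3 - <<'E'
from h import *
s=readout.state(); m=cams.camera_model("wrist"); w=cams.grab_frame("wrist")[:,:,::-1]
print(s['time'],s['eef_pos'],s['tool_rot'],s['joint_pos']); cv2.imwrite("pics/w1.png",w); np.save("w1.npy",m,allow_pickle=True)
print(proj(m,[.5282,.1505,.078]))
print(inc(s['eef_pos'],toolR(np.pi/2,np.pi/6)))
E
```

```text
2.5 [0.52559196 0.08384241 0.19058247] [-3.14022779 -0.52302343  1.56909834] [-0.13971509  0.19502562  2.10926009  0.6215797   1.0146548  -0.52127151]
[[258.96789893 176.61968036]]
(array([ 0.01, -0.02,  0.05]), array([ 0.   ,  0.001, -0.002]))
```

View pics/w1.png

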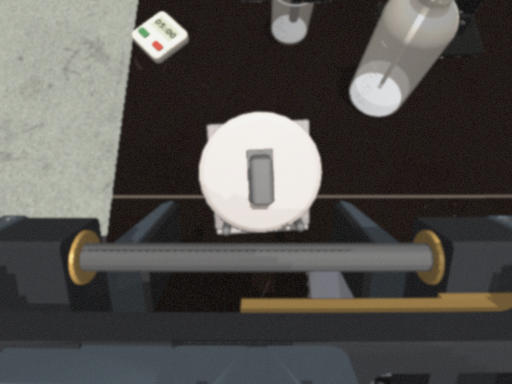

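The wrist view shows the lid centred at about (260,171). The handle runs from (260,150) to (261,208), turned by only a degree or two.

```bash
python3 - <<'E'
from h import *
w=cv2.imread("pics/w1.png"); m=np.load("w1.npy",allow_pickle=True).item()
g=cv2.cvtColor(w,6); s=g[100:245,190:330]
hsv=cv2.cvtColor(w,40)[100:245,190:330]
c,_=cv2.findContours((s>195).astype('uint8'),0,1); c=max(c,key=cv2.contourArea); c=cv2.convexHull(c)
e=cv2.fitEllipse(c); print(e); 
b=g[140:215,235:285]; k,_=cv2.findContours(((b<170)).astype('uint8'),0,1); k=max(k,key=cv2.contourArea); k=k+np.array([235,140]); r=cv2.minAreaRect(k); print(r); rb=cv2.boxPoints(r);print(rb)
# top of handle box
k2,_=cv2.findContours(((b<135)).astype('uint8'),0,1)
for q in k2: 
  if cv2.contourArea(q)>100: print("dark",cv2.minAreaRect(q+np.array([235,140])),)
R=toolR(np.pi/2,np.pi/6).as_matrix(); n=-R[:,2]
P0=np.array([.5282,.1505,.078])-n*.027
ec=np.array(e[0])+[190,100]
def pl(uv,off,P=P0):
    o,d=ray(m,uv); return o+d*(((P+n*off-o)@n)/(d@n))[:,None]
for dz in (-.006,0,.006):
    pts=pl(c.reshape(-1,2)+np.array([190,100.]),.008+dz)
    L=(pts)@R[:,:2]; (cx,cy),rad=cv2.minEnclosingCircle(L.astype('float32'))
    A=np.c_[2*L,np.ones(len(L))]; q=np.linalg.lstsq(A,(L**2).sum(1),rcond=None)[0]
    print(dz,"rad",rad,np.sqrt(q[2]+q[0]**2+q[1]**2),"centre",R[:,:2]@q[:2]+n*(n@(P0+n*dz)))
for th in (110,125,140,160): print(th)
h=pl(rb,.03); print((h@R[:,:2]).round(4)); print(b[::4,::2])
E
```

```text
((69.81726837158203, 69.75531768798828), (118.07772827148438, 122.38697814941406), 89.14192962646484)
((260.0, 178.5), (59.0, 26.0), 90.0)
[[247. 149.]
 [273. 149.]
 [273. 208.]
 [247. 208.]]
dark ((260.0, 180.0), (52.0, 24.0), 90.0)
-0.006 rad 0.07035089284181595 0.06636971545998165 centre [0.52945884 0.16598861 0.04883724]
0 rad 0.06905921548604965 0.06514940329266056 centre [0.5293888  0.16409061 0.05466963]
0.006 rad 0.06776755303144455 0.06392909112534173 centre [0.52931877 0.16219261 0.06050202]
110
125
140
160
[[0.1979 0.5164]
 [0.1978 0.542 ]
 [0.1368 0.5427]
 [0.1368 0.5158]]
[[239 239 240 239 239 239 240 240 239 240 239 240 240 240 240 239 239 239
  240 240 240 240 239 239 239]
 [239 239 239 239 239 239 240 239 240 240 239 240 239 239 239 240 239 239
  239 238 239 238 240 239 239]
 [240 238 239 239 240 238 233 227 227 227 225 223 224 223 217 207 205 199
  204 230 238 239 238 239 238]
 [239 239 239 239 239 217 151 156 156 154 154 151 151 148 154 153 154 155
  160 214 238 239 239 238 238]
 [238 239 239 239 239 220 151 146 113 103 106 107 102 102 106 107 105 123
  154 210 238 
[... 787 characters left out ...]
01 127 143 152 154 151 153 150 151 144
  130 149 229 237 237 236 237]
 [236 237 237 238 237 237 228 139  99 129 143 150 151 152 149 151 150 142
  129 142 228 237 237 237 236]
 [229 228 230 231 232 235 218 120  98 125 140 148 151 151 151 150 148 143
  130 144 228 238 237 238 237]
 [228 228 228 230 228 228 215 135  93 117 141 149 151 149 149 147 150 144
  134 140 222 237 237 237 237]
 [229 228 227 228 228 229 228 206 145 124 117 117 118 117 120 118 120 148
  202 232 236 236 236 236 237]
 [228 229 228 229 229 228 227 224 203 161 160 160 160 161 160 161 191 225
  229 231 234 234 233 233 234]
 [227 228 227 229 229 229 228 228 229 228 228 227 228 228 227 228 228 228
  229 228 229 229 228 229 228]]
```

Emit:
{"op": "step_arm", "data": {"increments": [[0.1,0.4,3,0,0,-0.035],[0.1,0.4,6,0,0,-0.035],[0.1,0.4,9,0,0,-0.035],[0.1,0.4,11,0,0,-0.035],[0.1,0.4,12.5,0,0,-0.035],[0.1,0.4,13.5,0,0,-0.035],[0.1,0.4,14,0,0,-0.035],[0.1,0.4,14.3,0,0,-0.035],[0.1,0.4,14.3,0,0,-0.035],[0.1,0.4,14.3,0,0,-0.035]]}}

```text
time: 3.55
eef_pos: [0.53, 0.1569, 0.0681]
tool_rot: [3.121, -0.523, 1.611]
force: [-0.1, -0.6, 0.9]
gripper_width: 0.0911
gripper_force: 0.0
```

```bash
python3 - <<'E'
from h import *
s=readout.state(); w=cams.grab_frame("wrist")[:,:,::-1];a=cams.grab_frame("scene")[:,:,::-1]
n=np.array([0,-.5,.866]);O=np.array([.5294,.1645,.0535])
R=Ro.from_euler('xyz',s['tool_rot']); print(s['eef_pos'],R.inv().apply(s['eef_pos']-O),s['force'])
cv2.imwrite("pics/g1.png",np.hstack([w[:,50:462],cv2.resize(a[170:260,190:280],(384,384),interpolation=2)]))
E
```

```text
[0.53003556 0.15688177 0.06808756] [ 0.00066956  0.00066842 -0.01644212] [-0.06824759 -0.56933537  0.93288682]
```

View pics/g1.png

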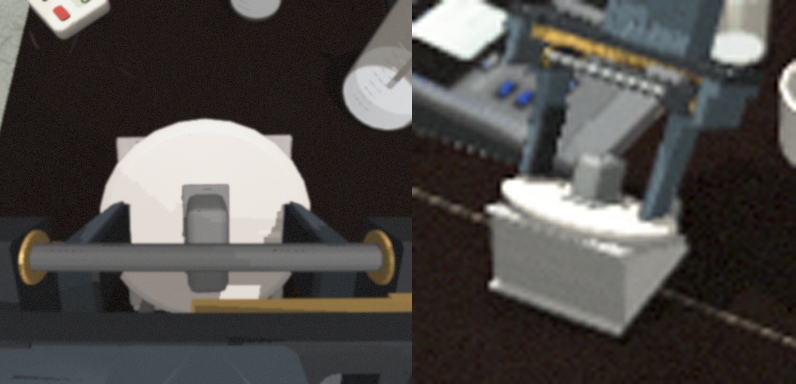

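The handle at (206,235) is centred between the fingers and straight, and the fingertips are just above the flange. I'll close now.

Emit:
{"op": "step_arm", "data": {"increments": [[0,0,0,0,0,0],[0,0,0,0,0,0],[0,0,0,0,0,0],[0,0,0,0,0,0],[0,0,0,0,0,0],[0,0,0,0,0,0],[0,0,0,0,0,0],[0,0,0,0,0,0],[0,0,0,0,0,0],[0,0,0,0,0,0]], "grip": 0, "newtons": 30}}

```text
time: 4.65
eef_pos: [0.5296, 0.157, 0.0677]
tool_rot: [3.122, -0.523, 1.612]
force: [-1.9, -5.3, 5.0]
gripper_width: 0.0218
gripper_force: 29.9
```

Emit:
{"op": "step_arm", "data": {"increments": [[0,0,-0.5,0,0,0],[0,0,-1.5,0,0,0],[0,0,-3,0,0,0],[0,0,-4.5,0,0,0],[0,0,-6,0,0,0],[0,0,-8,0,0,0],[0,0,-10,0,0,0],[0,0,-12,0,0,0],[0,0,-13,0,0,0],[0,0,-13,0,0,0]]}}

```text
time: 5.65
eef_pos: [0.5305, 0.0913, 0.1817]
tool_rot: [3.119, -0.523, 1.612]
force: [-0.2, 0.2, -1.3]
gripper_width: 0.0219
gripper_force: 30.0
```

```bash
python3 - <<'E'
from h import *
b=cams.grab_frame("top")[:,:,::-1]
m=cams.camera_model("top")
x,y=290,218;g=cv2.cvtColor(b[y-28:y+28,x-28:x+28].copy(),6)
c,_=cv2.findContours((g>110).astype('uint8'),0,1); c=max(c,key=cv2.contourArea); e=cv2.fitEllipse(c);print(e)
# rim in two views: scene rim ellipse
a=cv2.imread("pics/scene0.png"); ga=cv2.cvtColor(a[180:218,272:315],6)
for t in (110,120,130):
    c,_=cv2.findContours((ga>t).astype('uint8'),0,1); c=max(c,key=cv2.contourArea); print(t,cv2.boundingRect(c))
ms=cams.camera_model("scene"); print(proj(ms,[.4336,-.0894,.06]))
th=np.linspace(0,6.28,40); rim=np.c_[.4336+.06*np.cos(th),-.0894+.06*np.sin(th),0*th+.06]
q=proj(ms,rim); print("pred rim bbox",q.min(0)-[272,180],q.max(0)-[272,180])
q[:]=proj(ms,rim*[1,1,0]); print("pred base",q.max(0)-[272,180])
q=proj(m,rim); print("top pred",q.min(0),q.max(0))
s=readout.state(); print(s['eef_pos'],s['tool_rot'],s['joint_pos'])
R=toolR(np.pi/2-.0,0); print(inc([.4336,-.0894,.20],R))
E
```

```text
Traceback (most recent call last):
cv2.error: OpenCV(4.12.0) /io/opencv/modules/imgproc/src/shapedescr.cpp:361: error: (-201:Incorrect size of input array) There should be at least 5 points to fit the ellipse in function 'fitEllipseNoDirect'
```

```bash
python3 - <<'E'
from h import *
m=cams.camera_model("top");ms=cams.camera_model("scene")
a=cv2.imread("pics/scene0.png"); ga=cv2.cvtColor(a[180:218,272:315],6)
for t in (90,110):
    c,_=cv2.findContours((ga>t).astype('uint8'),0,1); c=max(c,key=cv2.contourArea); print(t,cv2.boundingRect(c))
th=np.linspace(0,6.28,60); rim=np.c_[.4336+.06*np.cos(th),-.0894+.06*np.sin(th),0*th+.06]
q=proj(ms,rim); print("pred rim bbox",q.min(0)-[272,180],q.max(0)-[272,180])
q=proj(ms,rim*[1,1,0]); print("pred base",q.max(0)-[272,180])
b=cv2.imread("pics/top0.png"); g=cv2.cvtColor(b[190:246,262:318],6); c,_=cv2.findContours((g>110).astype('uint8'),0,1); c=max(c,key=cv2.contourArea);print(np.array(cv2.boundingRect(c))+[262,190,0,0])
q=proj(m,rim); print("top pred",q.min(0),q.max(0))
s=readout.state(); print(s['eef_pos'],s['tool_rot'],s['joint_pos'])
R=Ro.from_euler('xyz',s['tool_rot']); L=R*Ro.from_rotvec([0,-np.pi/6,0]); print(L.as_matrix().round(3)); 
T=toolR(L.as_euler('xyz')[2],0); print(inc([.4336,-.0894,.22],T))
E
```

```text
90 (4, 1, 35, 33)
110 (4, 1, 35, 32)
pred rim bbox [3.87640768 0.91374918] [37.94697675 19.48878483]
pred base [36.1970875  33.70654005]
[273 200  36  35]
top pred [273.3520638  200.25856526] [306.96938634 233.82074178]
[0.5299172  0.09174958 0.18067094] [ 3.12037683 -0.52277642  1.61114624] [-0.12399586  0.21579011  2.10672018  0.63414025  0.99180822 -0.55986252]
[[-0.03   0.999  0.018]
 [ 1.     0.03  -0.   ]
 [-0.001  0.018 -1.   ]]
(array([-13.38, -10.09, -12.47]), array([ 0.018, -0.523,  0.005]))
```

```bash
python3 - <<'E'
from h import *
M=[cams.camera_model(n) for n in("scene","top")]
print("tip",cross(M,[(265,156),(312,178)]))
for z in (0.1,.2,.3): print(onplane(M[1],[(313,182)],z))
s=readout.state(); yaw=1.601
T=toolR(yaw,0)
p1=[.43,.0,.24]; print(inc(p1,T)); print(inc([.415,-.20,.24],T,np.array(p1),T))
E
```

```text
tip [ 0.57279557 -0.15907354  0.12224267]
[[ 0.55190178 -0.16973529  0.1       ]]
[[ 0.53384176 -0.15515474  0.2       ]]
[[ 0.51578174 -0.14057418  0.3       ]]
(array([ -4.63, -10.15,  -9.73]), array([ 0.018, -0.523,  0.004]))
(array([-19.95,  -2.1 ,  -0.  ]), array([0., 0., 0.]))
```

Emit:
{"op": "step_arm", "data": {"increments": [[-0.6,-1.3,-1.2,0.002,-0.065,0],[-1.2,-2.6,-2.4,0.004,-0.13,0],[-1.8,-3.9,-3.6,0.007,-0.2,0],[-2.4,-5.2,-4.9,0.009,-0.265,0],[-3,-6.5,-6.2,0.011,-0.33,0.002],[-3.6,-7.8,-7.5,0.013,-0.395,0.003],[-4.2,-9.1,-8.7,0.015,-0.46,0.004],[-4.6,-10.1,-9.7,0.018,-0.523,0.004],[-4.6,-10.1,-9.7,0.018,-0.523,0.004],[-4.6,-10.1,-9.7,0.018,-0.523,0.004]]}}

```text
time: 6.7
eef_pos: [0.4304, 0.0014, 0.2389]
tool_rot: [-3.14, -0.002, 1.603]
force: [0.6, 0.1, -1.6]
gripper_width: 0.0216
gripper_force: 30.0
```

Emit:
{"op": "step_arm", "data": {"increments": [[-1,0,0,0,0,0],[-3,-0.2,0,0,0,0],[-6,-0.5,0,0,0,0],[-9,-0.8,0,0,0,0],[-12,-1.2,0,0,0,0],[-15,-1.5,0,0,0,0],[-17.5,-1.8,0,0,0,0],[-19.2,-2,0,0,0,0],[-20,-2.1,0,0,0,0],[-20,-2.1,0,0,0,0],[-20,-2.1,0,0,0,0]]}}

```text
time: 7.8
eef_pos: [0.4156, -0.1995, 0.2391]
tool_rot: [-3.14, -0.001, 1.602]
force: [-0.2, 0.2, -1.1]
gripper_width: 0.022
gripper_force: 30.0
```

```bash
python3 - <<'E'
from h import *
s=readout.state(); m=cams.camera_model("wrist"); w=cams.grab_frame("wrist")[:,:,::-1]
cv2.imwrite("pics/w2.png",w); np.save("w2.npy",m,allow_pickle=True)
print(s['eef_pos'],s['tool_rot'],s['force'],s['gripper_width'])
print(proj(m,[.4336,-.0894,.06]))
th=np.linspace(0,6.28,60); rim=np.c_[.4336+.06*np.cos(th),-.0894+.06*np.sin(th),0*th+.06]
q=proj(m,rim); print(q.min(0),q.max(0))
E
```

```text
[ 0.41555022 -0.19950888  0.23911533] [-3.14018812e+00 -8.83709662e-04  1.60179474e+00] [-0.17382069  0.24989028 -1.06291047] 0.022040244873901008
[[276.44483667  69.89011368]]
[221.04586278   8.67545584] [331.93557495 126.15611345]
```

View pics/w2.png

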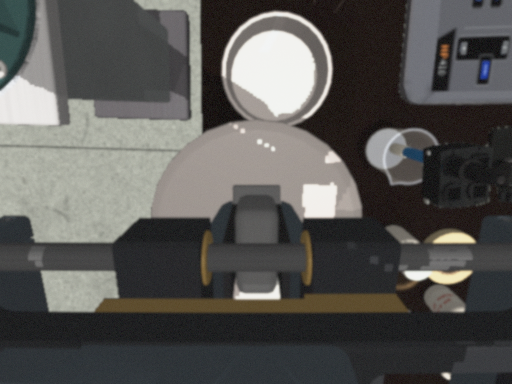

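The wrist view shows the wide dish's rim spanning x 221 to 333 with its top at row 11, close to the prediction. The lid is held level, its upper edge at row 121. I'll fit both with circles.

```bash
python3 - <<'E'
from h import *
m=np.load("w2.npy",allow_pickle=True).item(); w=cv2.imread("pics/w2.png"); g=cv2.cvtColor(w,6).astype(float)
def radial(c,angs,rmin,rmax,sign):
    out=[]
    for t in angs:
        r=np.arange(rmin,rmax,.25); d=np.array([np.cos(t),np.sin(t)])
        P=(np.array(c)+r[:,None]*d).astype('float32')
        v=cv2.remap(g.astype('float32'),P[:,0].reshape(1,-1),P[:,1].reshape(1,-1),1)[0]
        dv=np.gradient(cv2.GaussianBlur(v.reshape(1,-1),(0,0),2)[0]); i=dv.argmin(); out.append(P[i])
    return np.array(out)
def fit(pts,rt):
    for _ in range(3):
        A=np.c_[2*pts,np.ones(len(pts))]; q=np.linalg.lstsq(A,(pts**2).sum(1),rcond=None)[0]; R=np.sqrt(q[2]+q[:2]@q[:2])
        e=np.abs(np.linalg.norm(pts-q[:2],axis=1)-R); pts=pts[e<max(.0008,2*e.std())]
    return q[:2],R,len(pts),e.std()
p=radial((277,69),np.radians(np.arange(165,376,5)),50,63,1)
print("dish",fit(onplane(m,p,.06)[:,:2],.06))
s=[0.41555022,-0.19950888,0.23911533]
p=radial((257,222),np.radians(np.arange(190,350,3)),92,112,1)
for z in (s[2]-.0164+.008,s[2]-.015+.0): print("lid",fit(onplane(m,p,z)[:,:2],.066))
E
```

```text
dish (array([ 0.43378433, -0.09148198]), np.float64(0.05995472458739817), 43, np.float64(8.217900173044549e-05))
lid (array([ 0.41732382, -0.19823351]), np.float64(0.06197342824460733), 29, np.float64(0.00025715647282674496))
lid (array([ 0.4174663 , -0.20075584]), np.float64(0.06426610532172361), 27, np.float64(0.00026666985246673))
```

```bash
python3 - <<'E'
from h import *
m=np.load("w2.npy",allow_pickle=True).item(); w=cv2.imread("pics/w2.png"); g=cv2.cvtColor(w,6).astype(int)
o,d=ray(m,[(257,200)]); print(m['mtx'][0,0],o,d)
for r in (195,205): print(g[r,142:164],g[r,350:372])
for c in (215,230,310,325): print(c,g[118:160,c][:30])
for z in (.231,.225,.219,.215):
    P=onplane(m,[(152,205),(362.5,205),(152,195),(362,195),(257,121.5)],z); print(z,P[1]-P[0],(P[0]+P[1])[:2]/2,P[4][:2])
E
```

```text
304.03704017826084 [ 0.4134724  -0.13005245  0.40912014] [[ 0.01005871 -0.29322762 -0.95706719]]
[171 173 174 173 172 173 172 177 175 179 181 169 152 145 143 145 144 146
 146 148 148 150] [165 160 160 160 159 158 156 145 116  75  43  29  26  29  19  26  28  21
  25  28  24  29]
[175 176 177 175 179 177 179 178 175 164 151 147 146 146 146 146 146 148
 148 151 150 151] [172 170 167 163 160 162 159 160 157 153 133 102  61  31  31  28  22  30
  20  25  22  19]
215 [ 22  19  22  14  25  22  15  26  42  76 112 135 145 149 146 147 149 147
 150 151 151 157 157 155 154 155 154 155 155 157]
230 [ 12  21  31  60 104 145 159 156 148 147 149 148 149 148 149 155 157 157
 158 155 158 156 157 157 158 157 156 157 156 157]
310 [ 38  32  29  28  29  29  22  26  28  27  32  32  24  33  50  83 113 132
 143 145 146 146 146 149 147 151 148 149 153 153]
325 [ 14  30  27  24  24  34  25  30  28  29  31  27  32  28  31  31  27  25
  21  24  28  33  30  38  59  90 118 136 144 143]
0.231 [0.12963173 0.00401189 0.        ] [ 0.41556475 -0.18785767] [ 0.41388156 -0.13757721]
0.225 [0.13399839 0.00414703 0.        ] [ 0.41563523 -0.18980484] [ 0.41389535 -0.13783068]
0.219 [0.13836505 0.00428217 0.        ] [ 0.41570571 -0.19175202] [ 0.41390913 -0.13808415]
0.215 [0.14127616 0.00437227 0.        ] [ 0.4157527  -0.19305013] [ 0.41391832 -0.13825313]
```

```bash
python3 - <<'E'
from h import *
from scipy.optimize import least_squares as ls
m=np.load("w2.npy",allow_pickle=True).item()
uv=[(152.5,205),(361.5,205),(154,195),(358.8,195),(215,127.5),(230,122),(310,133),(325,142.5)]
for z in (.229,.231,.233):
    P=onplane(m,uv,z)[:,:2]; r=ls(lambda c:np.linalg.norm(P-c,axis=1)-.066,[.4156,-.1995]); print(z,r.x,(r.fun*1e3).round(1))
E
```

```text
0.229 [ 0.41567947 -0.20208947] [ 0.3  0.7  0.5  0.2 -0.3  0.  -0.2  0.1]
0.231 [ 0.41567777 -0.20225329] [-0.2  0.1  0.1 -0.3 -0.1  0.2 -0.1  0.1]
0.233 [ 0.41567784 -0.20242479] [-0.7 -0.4 -0.3 -0.7  0.   0.4  0.   0.2]
```

Emit:
{"op": "step_arm", "data": {"increments": [[2,0.4,0,0,0,0],[5,1,0,0,0,0],[8,1.6,0,0,0,0],[10,2,0,0,0,0],[11,2.15,0,0,0,0],[11,2.15,2,0,0,0],[11,2.15,5,0,0,0],[11,2.15,8,0,0,0],[11,2.15,10.5,0,0,0],[11,2.15,12.5,0,0,0],[11,2.15,13.2,0,0,0],[11,2.15,13.2,0,0,0]]}}

```text
time: 9.05
eef_pos: [0.4332, -0.0891, 0.107]
tool_rot: [-3.139, -0.001, 1.602]
force: [-0.1, -0.1, -1.2]
gripper_width: 0.0216
gripper_force: 30.0
```

```bash
python3 - <<'E'
from h import *
for _ in range(4): b=cams.grab_frame("scene")
s=readout.state(); print(s['eef_pos'],s['tool_rot'],s['force'],s['gripper_width'])
print(inc([.4337,-.0887,.106],toolR(1.602,0)))
cv2.imwrite("pics/s3.png",cv2.resize(b[150:240,240:345,::-1],None,fx=6,fy=6,interpolation=2))
E
```

```text
[ 0.43432112 -0.08936513  0.1085143 ] [3.14080470e+00 4.04253447e-04 1.60211213e+00] [-0.14481794  0.88357079 -1.31433383] 0.021794029543648553
(array([ 0.07, -0.06,  0.25]), array([0.001, 0.   , 0.   ]))
```

View pics/s3.png

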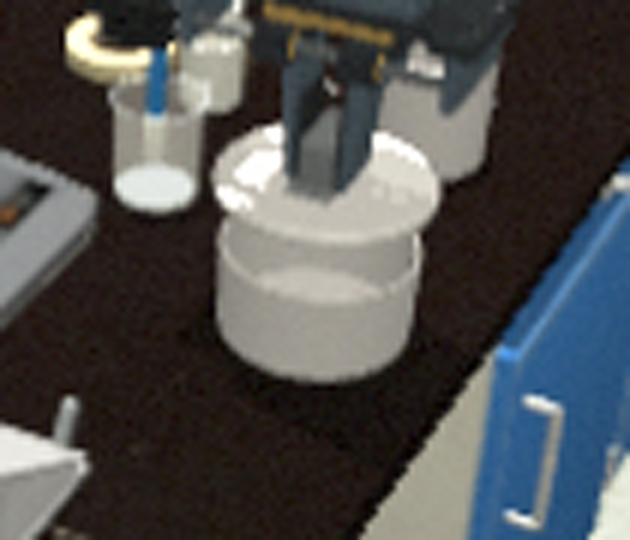

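The lid at (327,183) in the crop is level above the dish and centred on it. Now the slow descent, watching the force.

Emit:
{"op": "step_arm", "data": {"increments": [[0.05,0,0.4,0,0,0],[0.05,0,0.8,0,0,0],[0.05,0,1.1,0,0,0],[0.05,0,1.4,0,0,0],[0.05,0,1.7,0,0,0],[0.05,0,1.9,0,0,0],[0.05,0,2.1,0,0,0],[0.05,0,2.2,0,0,0],[0.05,0,2.3,0,0,0],[0.05,0,2.4,0,0,0],[0.05,0,2.4,0,0,0]]}}

```text
time: 10.35
eef_pos: [0.4335, -0.0887, 0.0834]
tool_rot: [-3.141, -0.0, 1.602]
force: [0.4, -0.4, -1.1]
gripper_width: 0.022
gripper_force: 30.0
```

Emit:
{"op": "step_arm", "data": {"increments": [[0,0,0.1,0,0,0],[0,0,0.2,0,0,0],[0,0,0.3,0,0,0],[0,0,0.3,0,0,0],[0,0,0.3,0,0,0]]}}

```text
time: 10.85
eef_pos: [0.4335, -0.0887, 0.0804]
tool_rot: [-3.141, -0.0, 1.602]
force: [0.2, -0.2, -2.4]
gripper_width: 0.0221
gripper_force: 30.0
```

Emit:
{"op": "step_arm", "data": {"increments": [[0,0,0.05,0,0,0],[0,0,0.1,0,0,0],[0,0,0.15,0,0,0],[0,0,0.2,0,0,0],[0,0,0.2,0,0,0],[0,0,0.2,0,0,0]]}}

```text
time: 11.45
eef_pos: [0.4335, -0.0887, 0.0784]
tool_rot: [-3.141, -0.0, 1.602]
force: [-0.7, -0.2, -1.7]
gripper_width: 0.0219
gripper_force: 30.0
```

Emit:
{"op": "step_arm", "data": {"increments": [[0,0,0.05,0,0,0],[0,0,0.1,0,0,0],[0,0,0.1,0,0,0],[0,0,0.1,0,0,0]]}}

```text
time: 11.85
eef_pos: [0.4335, -0.0887, 0.0774]
tool_rot: [-3.141, -0.0, 1.602]
force: [0.0, 0.7, -0.3]
gripper_width: 0.0218
gripper_force: 30.0
```

Emit:
{"op": "step_arm", "data": {"increments": [[0,0,0.05,0,0,0],[0,0,0.1,0,0,0],[0,0,0.1,0,0,0],[0,0,0.1,0,0,0]]}}

```text
time: 12.25
eef_pos: [0.4335, -0.0887, 0.0764]
tool_rot: [-3.141, -0.0, 1.602]
force: [-0.7, -0.6, -1.0]
gripper_width: 0.0223
gripper_force: 30.0
```

Emit:
{"op": "step_arm", "data": {"increments": [[0,0,0.03,0,0,0],[0,0,0.05,0,0,0],[0,0,0.05,0,0,0],[0,0,0.05,0,0,0]]}}

```text
time: 12.65
eef_pos: [0.4335, -0.0887, 0.0759]
tool_rot: [-3.141, -0.0, 1.602]
force: [-0.3, -0.0, -1.4]
gripper_width: 0.0217
gripper_force: 30.0
```

Not touching yet, so I'll go on in half-millimetre steps.

Emit:
{"op": "step_arm", "data": {"increments": [[0,0,0.03,0,0,0],[0,0,0.05,0,0,0],[0,0,0.05,0,0,0]]}}

```text
time: 12.95
eef_pos: [0.4335, -0.0887, 0.0754]
tool_rot: [-3.141, -0.0, 1.602]
force: [-0.2, 0.6, -0.9]
gripper_width: 0.0219
gripper_force: 30.0
```

Emit:
{"op": "step_arm", "data": {"increments": [[0,0,0.03,0,0,0],[0,0,0.05,0,0,0],[0,0,0.05,0,0,0]]}}

```text
time: 13.25
eef_pos: [0.4335, -0.0887, 0.0749]
tool_rot: [-3.141, -0.0, 1.602]
force: [0.6, 0.1, -1.6]
gripper_width: 0.0217
gripper_force: 30.0
```

Emit:
{"op": "step_arm", "data": {"increments": [[0,0,0.03,0,0,0],[0,0,0.05,0,0,0],[0,0,0.05,0,0,0]]}}

```text
time: 13.55
eef_pos: [0.4335, -0.0887, 0.0744]
tool_rot: [-3.141, -0.0, 1.602]
force: [0.7, -0.4, -1.5]
gripper_width: 0.0218
gripper_force: 30.0
```

Emit:
{"op": "step_arm", "data": {"increments": [[0,0,0.03,0,0,0],[0,0,0.05,0,0,0],[0,0,0.05,0,0,0]]}}

```text
time: 13.85
eef_pos: [0.4335, -0.0887, 0.0739]
tool_rot: [-3.141, -0.0, 1.602]
force: [-0.9, -0.2, -1.1]
gripper_width: 0.0216
gripper_force: 30.0
```

Emit:
{"op": "step_arm", "data": {"increments": [[0,0,0.03,0,0,0],[0,0,0.05,0,0,0],[0,0,0.05,0,0,0]]}}

```text
time: 14.15
eef_pos: [0.4335, -0.0887, 0.0734]
tool_rot: [-3.141, -0.0, 1.602]
force: [-0.9, 0.4, -1.5]
gripper_width: 0.022
gripper_force: 30.0
```

Emit:
{"op": "step_arm", "data": {"increments": [[0,0,0.03,0,0,0],[0,0,0.05,0,0,0],[0,0,0.05,0,0,0]]}}

```text
time: 14.45
eef_pos: [0.4335, -0.0887, 0.0729]
tool_rot: [-3.141, -0.0, 1.602]
force: [1.3, -0.5, -1.4]
gripper_width: 0.0221
gripper_force: 30.0
```

Emit:
{"op": "step_arm", "data": {"increments": [[0,0,0.03,0,0,0],[0,0,0.05,0,0,0],[0,0,0.05,0,0,0]]}}

```text
time: 14.75
eef_pos: [0.4335, -0.0887, 0.0724]
tool_rot: [-3.141, -0.0, 1.602]
force: [-0.2, -0.1, -1.6]
gripper_width: 0.0219
gripper_force: 30.0
```

Emit:
{"op": "step_arm", "data": {"increments": [[0,0,0.03,0,0,0],[0,0,0.05,0,0,0],[0,0,0.05,0,0,0]]}}

```text
time: 15.05
eef_pos: [0.4335, -0.0887, 0.0719]
tool_rot: [-3.141, -0.0, 1.602]
force: [-0.2, -0.2, -0.9]
gripper_width: 0.0217
gripper_force: 30.0
```

```bash
python3 - <<'E'
from h import *
b=cams.grab_frame("scene")
f=[]
for _ in range(8): cams.grab_frame("scene"); f.append(readout.state()['force'])
print(np.mean(f,0))
cv2.imwrite("pics/s4.png",cv2.resize(b[150:240,240:345,::-1],None,fx=6,fy=6,interpolation=2))
E
```

```text
[ 0.32122235  0.09219125 -1.51347782]
```

View pics/s4.png

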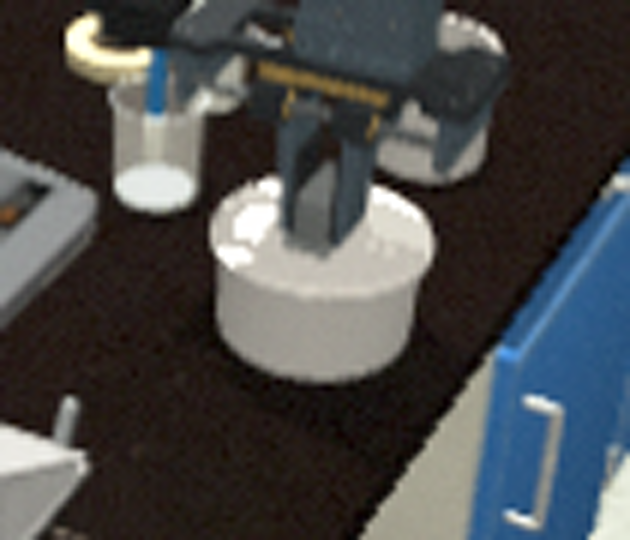

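The lid is nearly down and level over the dish. The mean force of -1.5 N says its weight is still on the gripper, so I'll keep lowering.

Emit:
{"op": "step_arm", "data": {"increments": [[0,0,0.03,0,0,0],[0,0,0.05,0,0,0],[0,0,0.05,0,0,0]]}}

```text
time: 15.8
eef_pos: [0.4335, -0.0887, 0.0714]
tool_rot: [-3.141, -0.0, 1.602]
force: [1.1, 0.4, -0.9]
gripper_width: 0.0218
gripper_force: 30.0
```

Emit:
{"op": "step_arm", "data": {"increments": [[0,0,0.03,0,0,0],[0,0,0.05,0,0,0],[0,0,0.05,0,0,0]]}}

```text
time: 16.1
eef_pos: [0.4335, -0.0887, 0.0709]
tool_rot: [-3.141, -0.0, 1.602]
force: [-0.8, 0.5, -0.6]
gripper_width: 0.022
gripper_force: 30.0
```

Emit:
{"op": "step_arm", "data": {"increments": [[0,0,0.03,0,0,0],[0,0,0.05,0,0,0],[0,0,0.05,0,0,0]]}}

```text
time: 16.4
eef_pos: [0.4335, -0.0887, 0.0706]
tool_rot: [-3.141, -0.0, 1.602]
force: [-3.4, 0.5, 5.4]
gripper_width: 0.0221
gripper_force: 30.0
```

Contact: the force has risen to +5.4 N at the height where the flange should meet the rim. I'll ease up slightly, open, and retreat straight up.

Emit:
{"op": "step_arm", "data": {"increments": [[0,0,-0.03,0,0,0],[0,0,-0.03,0,0,0]], "newtons": 5}}

```text
time: 16.6
eef_pos: [0.4335, -0.0887, 0.0708]
tool_rot: [-3.141, -0.0, 1.602]
force: [0.6, -0.5, -0.9]
gripper_width: 0.0218
gripper_force: 5.0
```

Emit:
{"op": "step_arm", "data": {"increments": [[0,0,0,0,0,0],[0,0,0,0,0,0],[0,0,0,0,0,0],[0,0,0,0,0,0],[0,0,0,0,0,0],[0,0,0,0,0,0],[0,0,0,0,0,0],[0,0,0,0,0,0]], "grip": 0.7}}

```text
time: 17.4
eef_pos: [0.4335, -0.0887, 0.0708]
tool_rot: [-3.141, -0.0, 1.602]
force: [-0.4, 0.6, -0.1]
gripper_width: 0.064
gripper_force: 0.0
```

Emit:
{"op": "step_arm", "data": {"increments": [[0,0,-0.5,0,0,0],[0,0,-1.5,0,0,0],[0,0,-3,0,0,0],[0,0,-5,0,0,0],[0,0,-8,0,0,0],[0,0,-11,0,0,0],[-3,0,-14,0,0,0],[-6,0,-15,0,0,0],[-10,0,-15,0,0,0],[-14,0,-15,0,0,0],[-14,0,-15,0,0,0]]}}

```text
time: 18.5
eef_pos: [0.4383, -0.2321, 0.2221]
tool_rot: [3.141, 0.001, 1.599]
force: [0.3, 0.3, 0.4]
gripper_width: 0.0635
gripper_force: 0.0
```

```bash
python3 - <<'E'
from h import *
s=readout.state(); m=cams.camera_model("wrist"); w=cams.grab_frame("wrist")[:,:,::-1]; b=cams.grab_frame("scene")[:,:,::-1]
print(s['time'],s['eef_pos'],s['force'])
np.save("w5.npy",m,allow_pickle=True); cv2.imwrite("pics/w5raw.png",w)
cv2.imwrite("pics/f.png",np.hstack([cv2.resize(w[:250,80:430],(420,300)),cv2.resize(b[170:230,255:331],(380,300),interpolation=2)]))
c=[.4338,-.0915]
for z,r in((.068,.066),(.06,.06)):
    th=np.linspace(0,6.28,60); q=proj(m,np.c_[c[0]+r*np.cos(th),c[1]+r*np.sin(th),0*th+z]); print(q.min(0),q.max(0))
g=cv2.cvtColor(w,6); k,_=cv2.findContours((g>120).astype('uint8'),0,1)
p=proj(m,[*c,.068])[0]; print(p)
for q in k:
    if cv2.pointPolygonTest(q,tuple(map(float,p-[0,35])),False)>0: print(cv2.boundingRect(q),cv2.fitEllipse(cv2.convexHull(q)))
E
```

```text
18.5 [ 0.43834471 -0.23207597  0.22206559] [0.25915278 0.27557856 0.44633428]
[188.19568175 -44.39319798] [323.3214496  102.40487094]
[195.92487083 -33.25184061] [315.61145181  96.61454559]
[255.75927083  32.67721115]
```

View pics/f.png

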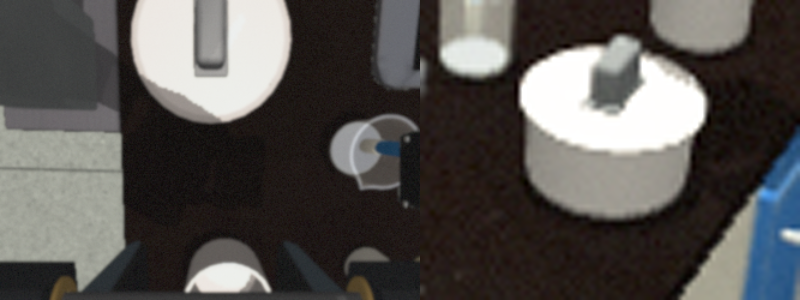

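The lid is on the dish. In the wrist view its edges are at about x 189 and 322 and its lower edge at row 102, against a predicted 188, 323 and 102 for a lid fully seated and level. Nothing is touching it, so I'll hand in.

```bash
python3 -c "
from bench import job; print(job.finish_job())"
```

```text
the job is handed in; nothing more can be done
None
```

The lid sits level on the wide dish, handle up and fully down on the rim as far as the last pictures show; it was lowered on gently, and I handed the job in at about 19 s.

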